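# Pin the weld fixture and hold its spark guard open

## Robot

A 6-joint arm with a two-finger parallel gripper is mounted at the origin on the work surface. World frame = base frame: x ahead of the robot, y to its left, z up, the work surface at z = 0. Lengths are in mm, angles in rad, forces in N, time in s.
With the tool pointing down it reaches from about 275 to 1000 mm from the base axis. Payload 8.4 kg.
Tool frame: the origin (TCP) lies between the finger pads, 19 mm behind the fingertips; this is the grasp point; z points along the fingers, y is the line along which they close (so a half turn about z gives the same grasp; the last joint's range is limited). The gripper opens to 85 mm and grips with 20 to 120 N. Pads are 22 mm wide; open, the fingers measure 114 mm over their backs; the gripper's body (76 mm by 85 mm) begins 54 mm behind the grasp point. The pads swing forward as they close: fully open they stand 13 mm farther back than shut.
Start: joints at [1.252, 0.353, 1.633, -0, 1.155, -0.002], TCP at [194.703, 593.901, 249.981] pointing down, gripper open.
Joint ranges: [-2.63, 2.63], [-0.92, 2.1], [0.06, 2.66], [-1.3, 4.44], [0, 2.69], [-3.02, 3.02]. Speed limits (rad/s): [2.22, 2.22, 2.79, 3.14, 3.14, 3.14].

## Interface

Orientations are given as [roll, pitch, yaw] about the fixed x, y, z axes, in that order (R = Rz(yaw) Ry(pitch) Rx(roll)).
In Python, from rig import sensors, grab_frame, camera_params, order gives the robot as it stands. The module is installed in compiled form; this text tells all that it offers.
- The arm moves only by the tool move_arm, never from a script. Its argument "motion" is a list of rows, each a list of 7 numbers: the turn, a rotation vector about the tool's x, y, z in parts of the range, where 1.0 means pi rad, then the shift along the tool's x, y, z in parts of the range, where 1.0 means 0.8 m, then the finger opening in m, from 0 to 0.0854. A call has 1 to 8 rows; each row is the pose to reach, as a shift and turn from the pose commanded when the call began, along the tool's axes at that moment; what a row does not reach only later rows make up. A row lasts 1/8 s, in which the tool goes at most 62.5 mm and 10.7 degrees, less where a joint would pass 70% of its speed; a pose out of reach is approached as far as the arm can. Shift and turn numbers lie between -1 and 1, and a call with a number outside is refused. A call with a gripper value outside its range is refused whole. The fingers move at their own pace and stop on an object; "grip_force" is the grip in N (left out, the last holds). Time passes only in rows, so rows that repeat a pose let the fingers close. It gives the time, the measured TCP pose, the force, the opening and the grip force at its end, in the units of the state.
- sensors.sense(): the state, without advancing time (a new reading comes with each control period).
- grab_frame(name): name is "side" or "top" or "wrist"; returns (picture, depth): 420x560x3 uint8, red, green, blue; 420x560 float32, mm along the optical axis (not along the pixel's ray), 0 where there is no reading.
- camera_params(name): a dict with "camera_matrix" (3x3 intrinsics, pixels), "world_from_camera" (4x4, takes a point from camera to world coordinates). Camera axes: x right, y down, z forward; pixel columns grow to the right and rows downward; lengths in mm; the calibration is good to about 2 mm. A picture is of the moment at which its call begins: read the wrist's pose just before it. camera_params takes no time and is no camera call; for the wrist camera it gives the pose at the moment of the call.
- order.sign_off(): hands the job in; it is judged then, once.
The state is a dict: "clock": time; "qpos": joint angles; "qvel": joint speeds; "joint_efforts": joint torques, N m; "eef_pos": TCP position; "tcp_rot": TCP orientation; "contact_force": force on the tool from outside, world axes, zero at the start; "wrist_torque": the same for the moment, N m; "opening": opening from 0.0 (shut) to 1.0 (fully open); "grasp_force": force on a finger pad.
Only numpy, scipy, OpenCV 4.12 (cv2) and the standard library are available. Lean on these libraries where they do the work, as an engineer would, in place of code of your own. Each camera call takes 0.05 s, during which the arm holds its last target. There are 200 camera calls.

## Task

A workmate is about to tack a bracket in the weld fixture. First stand the red-headed locating pin from the rack fully home in the bore of the yellow block beside the spark guard and let go of it; then raise the yellow spark guard by its black bar handle and hold it open at 60 degrees, pointer in the green of the quadrant - it falls shut by itself, so finish while still holding it there. Leave the other pins and everything else on the bench where they are.

Things in the scene. Friction and masses are not known exactly. Their poses are not given: they have to be found in the camera images.
- pin: Steel dowel pin, 16 mm diameter, 90 mm long in all, 120 g, standing upright in one of the three rack holes (which one varies); its top 30 mm is a red head of 24 mm diameter to grip. Origin: centre of its foot (underside); z runs up the pin. The foot has a 3 mm chamfer. This is the one to use. In the rack its foot is 15 mm above the table.
- bore (a point): Centre of the mouth of the blind bore in the yellow locating block (60 x 60 mm, its top is 57 mm above the table) at the fixture's -y end. The bore is round, 18 mm across, 30 mm deep, with a 2 mm chamfer, vertical. Axes as the fixture's.
- fixture: Weld fixture bolted to the table: steel base plate 260 (x) x 400 (y) x 12 mm, a blue housing 90 mm high under the spark guard on its +y half, the yellow block at (-40, -130) mm. Origin: centre of the plate's underside; x points away from the robot, towards the hinge; y to the robot's left, along the hinge.
- hinge (a joint): Opening angle of the spark guard in rad: 0 shut (level), 1.48 at its stop; 60 degrees = 1.047. Gravity and a weak spring shut it from any angle: the handle needs about 2 to 5 N of lift. The hinge lies along the fixture's y at the guard's far (+x) edge, so the handle swings up and away from the robot.
- hinge_axis (a point): Fixed point on the hinge axis, midway along the guard: at (90, 70, 96) mm in the fixture's frame, 96 mm above the table. With the guard at angle A the handle is 230 sin A mm above it and 230 cos A mm from it towards the robot (the fixture's -x).
- handle (a point): Middle of the guard's black bar handle: round bar 14 mm thick, 134 mm long, parallel to the hinge, 230 mm from its axis, 50 mm clear of the guard's near edge on two 10 mm posts 60 mm either side of the middle. Shut, it is 96 mm above the table. A vertical gripper can pinch it from above, closing along the fixture's x; the bar turns between the pads as the guard swings.
- guard: Spark guard, 0.3 to 0.6 kg: yellow frame 180 (x) x 220 (y) x 12 mm, amber window, 30 mm skirt under its near edge, and at its +y edge a red pointer over a fixed upright quadrant (arc of 140 mm radius about the hinge, top 240 mm above the table) that is green from 52 to 68 degrees. Origin on the hinge axis, midway; shut, it extends from there to -x.
- rack: Fixed aluminium pin rack 180 (x) x 45 (y) x 35 mm high, three 18 mm holes 20 mm deep in a row along its x, 65 mm apart. Origin: centre of its underside.
- pin_blue: Steel dowel pin, 16 mm diameter, 90 mm long in all, 120 g, standing upright in one of the three rack holes (which one varies); its top 30 mm is a blue head of 24 mm diameter to grip. Origin: centre of its foot (underside); z runs up the pin. The foot has a 3 mm chamfer. Not needed: leave it where it is.
- pin_black: Steel dowel pin, 16 mm diameter, 90 mm long in all, 120 g, standing upright in one of the three rack holes (which one varies); its top 30 mm is a black head of 24 mm diameter to grip. Origin: centre of its foot (underside); z runs up the pin. The foot has a 3 mm chamfer. Not needed: leave it where it is.
- hammer: Hammer 220 mm long lying on the bench at the left, 30 mm high. Origin: under its middle. Not needed: leave it where it is.
- wrench: Steel spanner 180 mm long, 8 mm high, lying in front of the fixture. Origin: under its middle. Not needed: leave it where it is.
- spray_can: Spray can 62 mm across, 190 mm high, to the right of the rack. Origin: centre of its underside. Not needed: leave it where it is.
- bracket: Loose steel angle bracket 70 x 50 mm, 50 mm high, at the right. Origin: under its middle. Not needed: leave it where it is.
- drill: Cordless drill standing on its battery (120 x 78 mm, 200 mm high) to the left of the fixture. Origin: under its battery's middle. Not needed: leave it where it is.
Things that resemble listed ones, but are neither listed nor needed, are in the scene too. Leave any orange look-alike of the pin alone.

How it is judged (in metres and radians):
On the way, in this order (a step that is already met when the one before it is completed fails the run):
1. the red-headed pin stands fully home in the block's bore, let go, the guard still shut (z of pin in the frame of bore below -0.026 m and horizontal distance between pin and bore below 0.004 m and angle between pin's own z axis and vertical below 0.1 rad and contact force between pin and the arm below 0.05 N and contact force between pin and the fingers below 0.05 N and value of joint hinge below 0.1 rad), for 0.2 s.
2. the guard is held by its handle in the green, at 60 degrees give or take 8 (value of joint hinge between 0.908 and 1.187 rad and contact force between guard and the fingers above 0.5 N and distance between the grasp point and handle below 0.08 m), for 0.3 s.
At the end, for the whole second after the job is handed in: The red-headed pin stands upright (0.1 rad) in the block's bore, within 4 mm of full depth and of its centre, untouched; the robot's fingers hold the guard at its handle (TCP within 80 mm of the handle's middle), still, at 60 degrees within 8 (0.908 to 1.187 rad), through the last second (all of step 2 and z of pin in the frame of bore below -0.026 m and horizontal distance between pin and bore below 0.004 m and angle between pin's own z axis and vertical below 0.1 rad and contact force between pin and the arm below 0.05 N and contact force between pin and the fingers below 0.05 N and velocity of joint hinge between -0.05 and 0.05 rad/s and linear speed of pin below 0.02 m/s); the arm keeps its last pose, push and grip.
It fails at once if another thing on the bench is shifted by more than 30 mm (distance of any of pin_blue, pin_black, hammer, wrench, spray_can, bracket, drill from where it was at the start of the episode above 0.03 m).
It also fails if it takes over 54 s, if anything falls off the work surface, if the arm or the gripper's body presses on something with over 40 N, if the wrist force passes 120 N, or if a joint passes its speed limit or range.

## Working session

There is one attempt and no reset: what is moved stays moved. The work goes in short steps, Python scripts to look and compute and a tool call to move; the robot and the scene stay as the last step left them, time stands still between calls to the robot, and variables do not carry over. Pictures are saved under pics/ and viewed, at most 10 in all, crops included, and the job is handed in when it is done.

Besides the shell and the picture viewer there is one more tool, called after "Call:" as name(argument=value, ...), one argument or row to a line, values as JSON. move_arm: Moves the arm, as the interface text tells. Its arguments: {"type":"object","properties":{"motion":{"type":"array","items":{"type":"array","items":{"type":"number"}}},"grip_force":{"type":"number"}},"required":["motion"]}

```bash
mkdir -p pics; cat > h.py <<'E'
import numpy as np, cv2
from rig import sensors, grab_frame, camera_params, order
def save(n,im): cv2.imwrite('pics/'+n+'.png',cv2.cvtColor(im,cv2.COLOR_RGB2BGR))
def ray(c,uv):
    K,T=np.array(c['camera_matrix']),np.array(c['world_from_camera'])
    d=T[:3,:3]@np.linalg.solve(K,[uv[0],uv[1],1]); return T[:3,3],d
def onz(c,uv,z):
    o,d=ray(c,uv); return o+d*(z-o[2])/d[2]
def cloud(c,dep):
    K,T=np.array(c['camera_matrix']),np.array(c['world_from_camera'])
    v,u=np.mgrid[:dep.shape[0],:dep.shape[1]]
    p=np.stack([(u-K[0,2])/K[0,0]*dep,(v-K[1,2])/K[1,1]*dep,dep],-1)
    return p@T[:3,:3].T+T[:3,3]
E
python3 - <<'E'
from h import *
for n in ['top','side']:
    im,d=grab_frame(n); save(n,im); np.savez('pics/'+n,im=im,d=d); print(n,camera_params(n))
s=sensors.sense(); print(s)
E
```

```text
top {'camera_matrix': array([[460.39811677,   0.        , 281.57790944],
       [  0.        , 460.39811677, 208.95974544],
       [  0.        ,   0.        ,   1.        ]]), 'world_from_camera': array([[-2.09299221e-02, -9.93827697e-01,  1.08942398e-01,
         4.25920304e+02],
       [-9.99451342e-01,  2.35962216e-02,  2.32429233e-02,
         1.18577403e+01],
       [-2.56700899e-02, -1.08396153e-01, -9.93776293e-01,
         1.27677298e+03],
       [ 0.00000000e+00,  0.00000000e+00,  0.00000000e+00,
         1.00000000e+00]])}
side {'camera_matrix': array([[379.86921658,   0.        , 283.11481295],
       [  0.        , 379.86921658, 206.36631205],
       [  0.        ,   0.        ,   1.        ]]), 'world_from_camera': array([[ 8.06345209e-01, -3.10245197e-01,  5.03542770e-01,
        -8.65709457e+01],
       [-5.91438601e-01, -4.18950775e-01,  6.88970703e-01,
        -8.31870180e+02],
       [-2.79021800e-03, -8.53362857e-01, -5.21309936e-01,
         7.49741411e+02],
       [ 0.00000000e+00,  0.00000000e+00,  0.00000000e+00,
         1.00000000e+00]])}
{'clock': 0.1, 'qpos': array([ 1.25160124e+00,  3.53551073e-01,  1.63404509e+00,  1.04270569e-05,
        1.15523071e+00, -2.38860460e-03]), 'qvel': array([ 1.50964760e-03, -9.37391520e-04, -5.50629691e-04, -1.25935001e-04,
       -5.50218766e-04,  2.13071469e-05]), 'joint_efforts': array([ 1.25802926e-03, -6.06355548e+01, -3.42815495e+01,  1.07638671e-04,
        4.08059423e-03,  6.45357645e-06]), 'eef_pos': array([194.57187993, 593.51620495, 249.36040573]), 'tcp_rot': array([-3.14035847e+00, -1.24824059e-05,  2.82478194e+00]), 'contact_force': array([-0.47331725,  0.70025387, -0.68262158]), 'wrist_torque': array([-0.00496261,  0.00377427,  0.02064904]), 'grasp_force': 0.0, 'opening': 0.9996464369044795}
```

View pics/top.png

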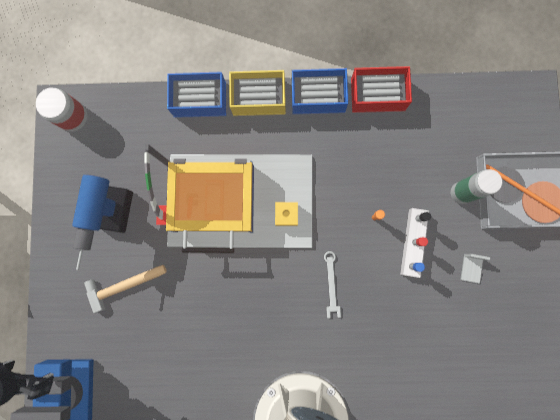

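View pics/side.png

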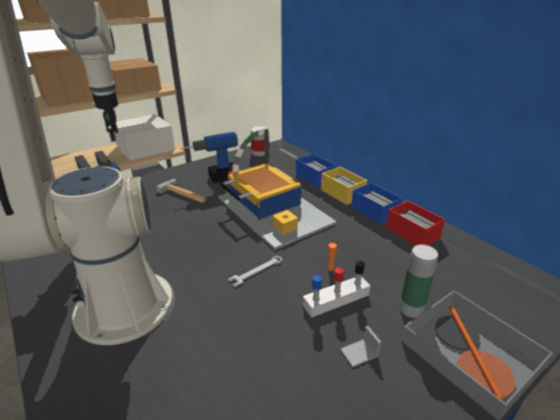

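The top view shows the red pin in the middle rack hole (422,241), the block's bore at (287,213), the handle at (208,249) and an orange decoy pin at (379,215). The side view agrees, with the guard shut.

```bash
python3 - <<'E'
from h import *
def comps(m,mn=8):
    n,l,st,ce=cv2.connectedComponentsWithStats(m.astype(np.uint8))
    return [(st[i,4],ce[i],st[i,:4],l==i) for i in range(1,n) if st[i,4]>=mn]
for n in ['top','side']:
    z=np.load(f'pics/{n}.npz'); im,d=z['im'],z['d']; c=camera_params(n); P=cloud(c,d)
    hsv=cv2.cvtColor(im,cv2.COLOR_RGB2HSV); H,S,V=hsv[...,0],hsv[...,1],hsv[...,2]
    X=P
    inb=(d>0)&(X[...,0]>150)&(X[...,0]<800)&(abs(X[...,1])<480)&(X[...,2]>-10)
    for nm,m in dict(red=((H<5)|(H>174))&(S>170)&(V>90),blue=(H>100)&(H<125)&(S>150),yellow=(H>18)&(H<28)&(S>150)&(V>120)).items():
        for a,ce,st,mm in comps(m&inb):
            q=P[mm]; zt=np.percentile(q[:,2],95); top=q[q[:,2]>zt-5]
            print(n,nm,a,ce.round(1),st,'z95',zt.round(1),'topmean',top.mean(0).round(1),'n',len(top))
    if n=='top':
        # handle, block, rack, plate by height bands
        for nm,lo,hi,box in [('rack',28,42,(300,700,-420,-150)),('block',50,64,(350,750,-150,80)),('handle',88,106,(300,520,50,350)),('guard',90,110,(440,700,50,330)),('heads',97,112,(300,700,-420,-150)),('plate',7,17,(350,750,-150,350))]:
            m=(d>0)&(P[...,2]>lo)&(P[...,2]<hi)&(P[...,0]>box[0])&(P[...,0]<box[1])&(P[...,1]>box[2])&(P[...,1]<box[3])
            for a,ce,st,mm in comps(m,10):
                q=P[mm]; r=cv2.minAreaRect(q[:,:2].astype(np.float32)); print(nm,a,ce.round(1),'rect',[np.round(k,1) for k in r],'z',np.median(q[:,2]).round(1))
        print('bore px', onz(c,(286.5,212.5),57))
E
```

```text
top red 9 [164.4 214.3] [164 211   2   7] z95 100.0 topmean [548.  343.1  97.6] n 8
top red 10 [162.8 220.6] [160 219   6   5] z95 101.6 topmean [532.9 347.7  98.8] n 7
top blue 63 [418.5 266.4] [414 263  10   8] z95 107.5 topmean [ 400.6 -302.9  105.2] n 51
top yellow 51 [175.8 168.5] [169 163  16  10] z95 105.1 topmean [668.6 313.6 103. ] n 40
top yellow 14 [175.  186.5] [175 180   1  14] z95 103.9 topmean [623.  315.  101.5] n 11
top yellow 308 [186.  223.1] [166 207  44  24] z95 105.1 topmean [523.7 285.9 102.5] n 219
rack 917 [414.2 242.2] rect [array([ 466. , -315.5]), array([ 46.9, 180. ]), np.float64(79.7)] z 34.7
block 475 [286.1 212.6] rect [array([549.1,  28.9]), array([58.8, 59. ]), np.float64(88.8)] z 56.9
handle 890 [210.  235.7] rect [array([484.7, 230.3]), array([217.4,  71.9]), np.float64(88.7)] z 101.0
guard 6267 [210.2 197.5] rect [array([571.8, 224.9]), array([214.1, 246.3]), np.float64(88.7)] z 99.7
heads 71 [425.8 215.5] rect [array([ 529.7, -327. ]), array([21.7, 22. ]), np.float64(26.1)] z 104.0
heads 74 [422.5 240.7] rect [array([ 465.2, -315.1]), array([22.6
[... 605 characters left out ...]
 np.float64(87.9)] z 8.6
bore px [549.84471508  27.4766837   57.        ]
side red 86 [338.5 274.5] [335 269   8  12] z95 106.3 topmean [ 462.9 -319.9  104.4] n 40
side blue 154 [227.  141.7] [216 135  20  14] z95 188.5 topmean [598.  475.4 187.5] n 25
side blue 16 [234.2 190.3] [230 187   9   8] z95 50.6 topmean [512.2 302.   48.6] n 5
side blue 722 [274.8 203.2] [240 189  60  29] z95 81.2 topmean [592.2 117.7  80.5] n 84
side blue 99 [316.5 282. ] [313 276   9  13] z95 106.3 topmean [ 399.9 -307.3  104.5] n 48
side yellow 722 [262.  183.4] [228 164  72  39] z95 103.8 topmean [589.  210.1 101.5] n 565
side yellow 397 [284.8 221.5] [273 211  24  23] z95 58.7 topmean [548.2  25.6  56.9] n 175
```

```bash
python3 - <<'E'
import cv2
im=cv2.imread('pics/top.png'); a=im[140:270,130:330]; b=im[195:290,360:450]
cv2.imwrite('pics/crop.png',cv2.resize(cv2.hconcat([a[:130,:],cv2.copyMakeBorder(b,0,35,0,0,cv2.BORDER_CONSTANT)]),None,fx=2.7,fy=2.7,interpolation=cv2.INTER_CUBIC))
E
```

```text
(no output)
```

View pics/crop.png

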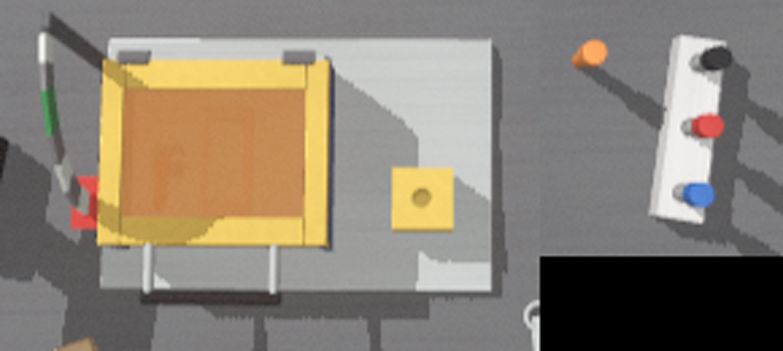

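The crop confirms it: red pin in the middle of the rack, bore visible in the block, guard shut. Heights and sizes match the text: rack 180×47 at z 35, heads z 105, block z 57. So the pin is at about (465,-315), the bore at about (549,28), and the handle at about (453,231). I'll move above the pin now.

The rows are not in the units I measure in: shifts go in shares of 0.8 m and turns go in shares of pi rad. I convert before sending: -0.39 m / 0.8 = -0.4875, -0.27 m / 0.8 = -0.3375, -0.136 rad / 3.1416 = -0.0433.

Call:
move_arm(
  motion=[
    [0, 0, -0.0054, -0.0425, -0.0613, 0, 0.0854],
    [0, 0, -0.0108, -0.085, -0.1225, 0, 0.0854],
    [0, 0, -0.0159, -0.1275, -0.1838, 0, 0.0854],
    [0, 0, -0.0216, -0.1688, -0.2438, 0, 0.0854],
    [0, 0, -0.0271, -0.2113, -0.305, 0, 0.0854],
    [0, 0, -0.0318, -0.2538, -0.3663, 0, 0.0854],
    [0, 0, -0.0382, -0.2963, -0.4275, 0, 0.0854],
    [0, 0, -0.0433, -0.3375, -0.4875, 0, 0.0854],
  ],
)

```text
clock: 1.1
eef_pos: [329.8, 137.4, 250.1]
tcp_rot: [3.141, 0.001, 2.962]
contact_force: [0.5, 0.1, 0.2]
opening: 0.996
grasp_force: 0.0
```

```bash
cat >> h.py <<'E'
from scipy.spatial.transform import Rotation as Ro
def to(x,y,z,ydir_deg):
    """tool shift (m) and turn about tool z to reach world point (mm) tool-down with tool y along ydir"""
    s=sensors.sense(); R=Ro.from_euler('xyz',s['tcp_rot'])
    a=np.radians(ydir_deg); Y=np.array([np.cos(a),np.sin(a),0]); Z=np.array([0,0,-1.]); X=np.cross(Y,Z)
    r=(R.inv()*Ro.from_matrix(np.c_[X,Y,Z])).as_rotvec()
    print('shift',(R.inv().apply(np.array([x,y,z])-s['eef_pos'])/1000).round(4),'turn',r.round(3),'| at',s['eef_pos'].round(1),s['tcp_rot'].round(3),'t',round(s['clock'],2),'F',s['contact_force'].round(1),'op',round(s['opening'],3),'gf',s['grasp_force'],'q',s['qpos'].round(2))
E
python3 -c "
from h import *
to(465.4,-315.2,200,79.7)"
```

```text
shift [-0.2142 -0.4211  0.0501] turn [0.    0.001 0.   ] | at [329.8 137.4 250.1] [3.141e+00 1.000e-03 2.962e+00] t 1.1 F [0.5 0.1 0.2] op 0.996 gf 0.0 q [ 0.39 -0.09  2.15 -0.    1.08 -1.  ]
```

In the tool's units: -0.421 m / 0.8 = -0.5263, -0.371 m / 0.8 = -0.4638.

Call:
move_arm(
  motion=[
    [0, 0, 0, -0.0338, -0.0663, 0.0075, 0.0854],
    [0, 0, 0, -0.0675, -0.1325, 0.015, 0.0854],
    [0, 0, 0, -0.1013, -0.1988, 0.0225, 0.0854],
    [0, 0, 0, -0.135, -0.265, 0.0313, 0.0854],
    [0, 0, 0, -0.1688, -0.3313, 0.0375, 0.0854],
    [0, 0, 0, -0.2025, -0.3975, 0.0463, 0.0854],
    [0, 0, 0, -0.2363, -0.4638, 0.055, 0.0854],
    [0, 0, 0, -0.2675, -0.5263, 0.0625, 0.0854],
  ],
)

```text
clock: 2.1
eef_pos: [464.7, -315.5, 199.4]
tcp_rot: [3.141, -0.0, 2.96]
contact_force: [0.4, 0.6, 1.4]
opening: 0.997
grasp_force: 0.0
```

Call:
move_arm(
  motion=[
    [0, 0, 0, 0, 0, 0, 0.0854],
    [0, 0, 0, 0, 0, 0, 0.0854],
  ],
)

```text
clock: 2.35
eef_pos: [463.9, -312.9, 199.3]
tcp_rot: [3.141, -0.002, 2.96]
contact_force: [0.8, 1.0, -0.7]
opening: 0.998
grasp_force: 0.0
```

```bash
python3 - <<'E'
from h import *
c=camera_params('wrist'); im,d=grab_frame('wrist'); save('w1',im); np.savez('pics/w1',im=im,d=d)
print(c)
to(465.4,-315.2,90,79.7)
P=cloud(c,d); hsv=cv2.cvtColor(im,cv2.COLOR_RGB2HSV); H,S,V=cv2.split(hsv)
m=(((H<5)|(H>174))&(S>150)&(V>60)&(abs(P[...,2]-105)<8)); q=P[m]
if len(q): print('head top',len(q),q.mean(0).round(1),cv2.minEnclosingCircle(q[:,:2].astype(np.float32)))
v,u=np.nonzero(m); print(onz(c,(u.mean(),v.mean()),105), u.mean(),v.mean())
E
```

```text
{'camera_matrix': array([[318.65304206,   0.        , 280.49184181],
       [  0.        , 318.65304206, 210.95920756],
       [  0.        ,   0.        ,   1.        ]]), 'world_from_camera': array([[ 1.80937405e-01,  9.47228675e-01,  2.64611967e-01,
         3.95106918e+02],
       [ 9.83493358e-01, -1.74695117e-01, -4.71426610e-02,
        -3.01943954e+02],
       [ 1.57153819e-03,  2.68773983e-01, -9.63201992e-01,
         3.23048572e+02],
       [ 0.00000000e+00,  0.00000000e+00,  0.00000000e+00,
         1.00000000e+00]])}
shift [-0.002  -0.0026  0.1096] turn [ 0.001 -0.001 -0.001] | at [ 464.  -312.4  199.6] [ 3.141e+00 -1.000e-03  2.961e+00] t 2.4 F [-0.1  0.3  0.3] op 1.0 gf 0.0 q [-0.6   0.31  1.82  0.    1.01 -1.99]
head top 822 [ 462.7 -318.   104.1] ((463.60687255859375, -318.2516784667969), 11.896995544433594)
[ 462.42565125 -317.97740577  105.        ] 275.01216545012164 222.0571776155718
```

View pics/w1.png

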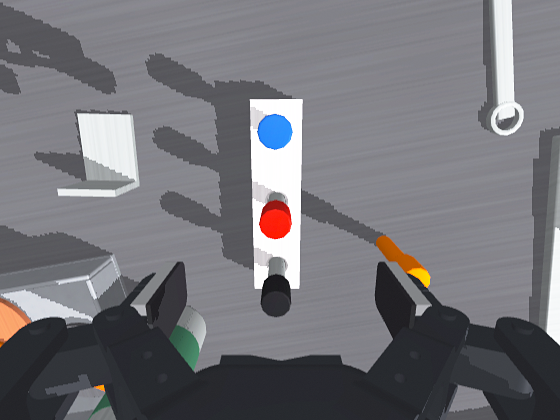

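The wrist view shows the red head central at (275,222), between blue and black along the rack, with the orange pin to the right at (420,275). That gives the pin at about (464,-317). Fingers clear everything at this yaw.

In the tool's units: 0.06 m / 0.8 = 0.075, 0.03 m / 0.8 = 0.0375.

Call:
move_arm(
  motion=[
    [0, 0, 0, -0.0013, -0.0038, 0.0375, 0.0854],
    [0, 0, 0, -0.0013, -0.0038, 0.075, 0.0854],
    [0, 0, 0, -0.0013, -0.0038, 0.075, 0.0854],
    [0, 0, 0, -0.0013, -0.0038, 0.075, 0.0854],
  ],
)

```text
clock: 2.9
eef_pos: [465.5, -316.1, 141.2]
tcp_rot: [-3.141, 0.001, 2.962]
contact_force: [0.3, 0.2, 1.0]
opening: 0.998
grasp_force: 0.0
```

```bash
python3 - <<'E'
from h import *
c=camera_params('wrist'); im,d=grab_frame('wrist'); np.savez('pics/w2',im=im,d=d)
to(464,-317,90,79.7)
P=cloud(c,d); hsv=cv2.cvtColor(im,cv2.COLOR_RGB2HSV); H,S,V=cv2.split(hsv)
m=(((H<5)|(H>174))&(S>150)&(V>60)&(abs(P[...,2]-105)<8)); q=P[m]
print('head top',len(q),q.mean(0).round(1),cv2.minEnclosingCircle(q[:,:2].astype(np.float32)))
E
```

```text
shift [ 0.0017 -0.0008  0.0514] turn [-0.001  0.002 -0.   ] | at [ 465.7 -316.4  141.4] [-3.141e+00  2.000e-03  2.962e+00] t 2.95 F [ 0.1 -0.5  0.5] op 1.002 gf 0.0 q [-0.6   0.39  1.86  0.    0.89 -1.99]
head top 1456 [ 462.6 -318.1  104. ] ((463.8008728027344, -318.4149169921875), 11.8928861618042)
```

In the tool's units: 0.051 m / 0.8 = 0.0638, -0.001 m / 0.8 = -0.0013.

Call:
move_arm(
  motion=[
    [0, 0, 0, 0.0013, -0.0013, 0.0325, 0.0854],
    [0, 0, 0, 0.0013, -0.0013, 0.0638, 0.0854],
    [0, 0, 0, 0.0013, -0.0013, 0.0638, 0.03],
    [0, 0, 0, 0.0013, -0.0013, 0.0638, 0.015],
    [0, 0, 0, 0.0013, -0.0013, 0.0638, 0.015],
    [0, 0, 0, 0.0013, -0.0013, 0.0638, 0.015],
    [0, 0, 0, 0.0013, -0.0013, 0.0638, 0.015],
  ],
  grip_force=40,
)

```text
clock: 3.82
eef_pos: [464.6, -317.8, 90.2]
tcp_rot: [-3.141, 0.002, 2.961]
contact_force: [-0.9, 1.0, 6.6]
opening: 0.269
grasp_force: 38.8
```

```bash
python3 -c "
from h import *
to(464,-317,210,79.7)"
```

```text
shift [ 0.0005  0.0006 -0.1198] turn [-0.001  0.002 -0.001] | at [ 464.6 -317.8   90.2] [-3.141e+00  2.000e-03  2.961e+00] t 3.83 F [-0.9  1.   6.6] op 0.269 gf 38.83890509605408 q [-0.6   0.46  1.89  0.    0.79 -1.99]
```

In the tool's units: -0.12 m / 0.8 = -0.15, -0.07 m / 0.8 = -0.0875.

Call:
move_arm(
  motion=[
    [0, 0, 0, 0, 0, -0.025, 0.015],
    [0, 0, 0, 0, 0, -0.0875, 0.015],
    [0, 0, 0, 0, 0, -0.15, 0.015],
  ],
)

```text
clock: 4.2
eef_pos: [463.6, -317.2, 210.5]
tcp_rot: [3.141, -0.0, 2.961]
contact_force: [0.7, -1.6, -1.6]
opening: 0.273
grasp_force: 39.3
```

In the tool's units: 0.356 m / 0.8 = 0.445, 0.33 m / 0.8 = 0.4125, 1.412 rad / 3.1416 = 0.4495.

Call:
move_arm(
  motion=[
    [0, 0, 0.056, -0.0025, 0.0375, 0, 0.015],
    [0, 0, 0.1124, -0.0063, 0.1, 0, 0.015],
    [0, 0, 0.1687, -0.01, 0.1625, 0, 0.015],
    [0, 0, 0.2247, -0.0138, 0.225, 0, 0.015],
    [0, 0, 0.2807, -0.0175, 0.2938, 0, 0.015],
    [0, 0, 0.3371, -0.0213, 0.3563, 0, 0.015],
    [0, 0, 0.3931, -0.025, 0.4125, 0.0188, 0.015],
    [0, 0, 0.4495, -0.0263, 0.445, 0.0375, 0.015],
  ],
)

```text
clock: 5.2
eef_pos: [549.1, 31.2, 179.3]
tcp_rot: [3.14, -0.0, 1.544]
contact_force: [0.2, -0.3, -1.6]
opening: 0.27
grasp_force: 39.5
```

Call:
move_arm(
  motion=[
    [0, 0, 0, 0, 0, 0, 0.015],
    [0, 0, 0, 0, 0, 0, 0.015],
    [0, 0, 0, 0, 0, 0, 0.015],
  ],
)

```text
clock: 5.58
eef_pos: [548.7, 28.1, 179.7]
tcp_rot: [3.141, 0.0, 1.55]
contact_force: [-0.7, -0.1, -1.1]
opening: 0.267
grasp_force: 39.5
```

```bash
python3 - <<'E'
from h import *
fr={}
for n in ['wrist','top','side']:
    c=camera_params(n); im,d=grab_frame(n); np.savez('pics/b_'+n,im=im,d=d); fr[n]=im
    P=cloud(c,d); hsv=cv2.cvtColor(im,cv2.COLOR_RGB2HSV); H,S,V=cv2.split(hsv)
    box=(d>0)&(abs(P[...,0]-549)<60)&(abs(P[...,1]-28)<60)
    m=box&(abs(P[...,2]-57)<6)&(S>80)
    q=P[m].astype(np.float32)
    if len(q): print(n,'block',len(q),cv2.minAreaRect(q[:,:2]),np.median(q[:,2]))
    g=box&(S<60)&(P[...,2]>90)&(P[...,2]<155); q=P[g]   # steel shank
    if len(q): print(n,'shank',len(q),q.mean(0).round(1),q.min(0).round(1),q.max(0).round(1))
to(549.3,28.5,172,-1.2)
a=fr['wrist']; cv2.imwrite('pics/b.png',cv2.cvtColor(np.hstack([cv2.resize(a,(480,360)),cv2.resize(fr['side'][150:270,230:330],(300,360))]),cv2.COLOR_RGB2BGR))
E
```

```text
Traceback (most recent call last):
cv2.error: OpenCV(4.12.0) /io/opencv/modules/imgproc/src/convhull.cpp:143: error: (-215:Assertion failed) total >= 0 && (depth == CV_32F || depth == CV_32S) in function 'convexHull'
```

```bash
cat > b.py <<'E'
from h import *
fr={}
for n in ['wrist','top','side']:
    c=camera_params(n); im,d=grab_frame(n); np.savez('pics/b_'+n,im=im,d=d); fr[n]=im
    P=cloud(c,d); hsv=cv2.cvtColor(im,cv2.COLOR_RGB2HSV); H,S,V=cv2.split(hsv)
    box=(d>0)&(abs(P[...,0]-549)<60)&(abs(P[...,1]-28)<60)
    q=P[box&(abs(P[...,2]-57)<6)&(S>80)]
    if len(q): print(n,'block',len(q),cv2.minAreaRect(q[:,:2].astype(np.float32)),np.median(q[:,2]))
    q=P[box&(S<60)&(P[...,2]>95)&(P[...,2]<150)]
    if len(q): print(n,'shank',len(q),q.mean(0).round(1),q.min(0).round(1),q.max(0).round(1))
to(549.3,28.5,172,-1.2)
a=fr['wrist']; save('b',np.hstack([cv2.resize(a,(480,360)),cv2.resize(fr['side'][150:270,230:330],(300,360))]))
E
python3 b.py
```

```text
wrist block 4559 ((548.1784057617188, 26.839332580566406), (60.77222442626953, 60.13764953613281), 88.3093490600586) 56.48353586453217
wrist shank 607 [547.7  32.3 131.9] [539.5  25.9 108.1] [555.4  34.3 149.9]
top block 80 ((529.0160522460938, 28.468109130859375), (23.815698623657227, 61.76847839355469), 8.304839134216309) 57.55351701923098
side block 205 ((548.1806640625, 28.33306312561035), (65.29739379882812, 65.0655288696289), 1.1931458711624146) 56.86909857028661
side shank 57 [545.6  22.9 127.9] [539.7  17.6 106.2] [553.3  30.7 149.7]
shift [0.0001 0.0007 0.0073] turn [ 0.001 -0.    -0.001] | at [548.6  28.5 179.3] [ 3.141 -0.     1.548] t 5.78 F [ 0.4 -1.1 -1.3] op 0.269 gf 39.471895694732666 q [ 0.05  0.32  1.86 -0.    0.96  0.07]
```

View pics/b.png

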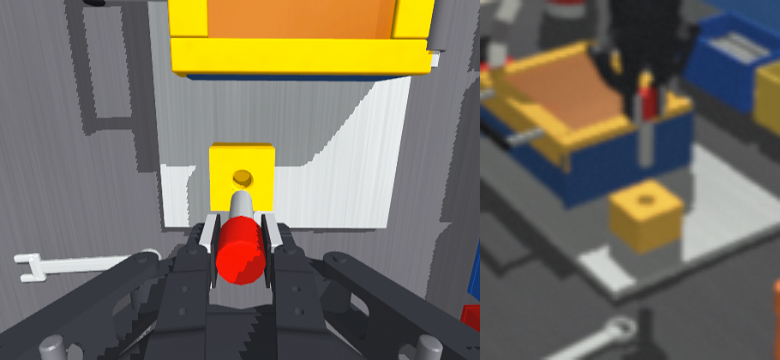

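The pin hangs straight over the block. In the wrist view the bore at (242,178) is just ahead of the shank, and the relative offset is under 1 mm. I'll lower it.

In the tool's units: 0.06 m / 0.8 = 0.075, 0.054 m / 0.8 = 0.0675.

Call:
move_arm(
  motion=[
    [0, 0, 0, 0.0006, 0.0006, 0.025, 0.015],
    [0, 0, 0, 0.0006, 0.0006, 0.0525, 0.015],
    [0, 0, 0, 0.0006, 0.0006, 0.06, 0.015],
    [0, 0, 0, 0.0006, 0.0006, 0.0675, 0.015],
    [0, 0, 0, 0.0006, 0.0006, 0.075, 0.015],
  ],
)

```text
clock: 6.4
eef_pos: [549.5, 29.5, 119.3]
tcp_rot: [3.14, -0.0, 1.549]
contact_force: [0.8, -0.1, -1.0]
opening: 0.268
grasp_force: 39.5
```

```bash
python3 -c "
from h import *
to(548.9,28.8,101,-1.2)"
```

```text
shift [-0.0007 -0.0006  0.0183] turn [ 0.001 -0.    -0.001] | at [549.5  29.5 119.3] [ 3.14  -0.     1.549] t 6.4 F [ 0.8 -0.1 -1. ] op 0.268 gf 39.474801421165466 q [ 0.05  0.4   1.9  -0.    0.84  0.07]
```

Foot is about 13 mm below the block's top with no contact force, so it is in the bore.

Call:
move_arm(
  motion=[
    [0, 0, 0, 0, 0, 0.0075, 0.015],
    [0, 0, 0, 0, 0, 0.015, 0.015],
    [0, 0, 0, 0, 0, 0.02, 0.015],
    [0, 0, 0, 0, 0, 0.0225, 0.015],
    [0, 0, 0, 0, 0, 0.0225, 0.015],
  ],
)

```text
clock: 7.02
eef_pos: [549.3, 29.6, 102.2]
tcp_rot: [3.141, -0.0, 1.549]
contact_force: [-4.1, -0.6, 13.4]
opening: 0.266
grasp_force: 40.8
```

Seated: 13 N of push at TCP z 102.2, against 102 expected. I'll release and rise.

In the tool's units: -0.09 m / 0.8 = -0.1125, -0.07 m / 0.8 = -0.0875.

Call:
move_arm(
  motion=[
    [0, 0, 0, 0, 0, 0, 0.05],
    [0, 0, 0, 0, 0, 0, 0.08],
    [0, 0, 0, 0, 0, 0, 0.08],
    [0, 0, 0, 0, 0, 0, 0.08],
    [0, 0, 0, 0, 0, -0.0375, 0.08],
    [0, 0, 0, 0, 0, -0.0875, 0.08],
    [0, 0, 0, 0, 0, -0.1125, 0.08],
    [0, 0, 0, 0, 0, -0.1125, 0.08],
  ],
)

```text
clock: 8.02
eef_pos: [550.0, 29.6, 192.3]
tcp_rot: [3.138, -0.0, 1.549]
contact_force: [-0.2, 0.3, -0.4]
opening: 0.937
grasp_force: 0.0
```

```bash
python3 - <<'E'
from h import *
n='wrist'; c=camera_params(n); im,d=grab_frame(n); save('w3',im); P=cloud(c,d); hsv=cv2.cvtColor(im,cv2.COLOR_RGB2HSV); H,S,V=cv2.split(hsv)
q=P[(((H<5)|(H>174))&(S>150)&(abs(P[...,0]-549)<50)&(abs(P[...,1]-28)<50))]
t=q[q[:,2]>np.percentile(q[:,2],60)-4]; print('head top z',np.percentile(q[:,2],[50,90]),cv2.minEnclosingCircle(t[:,:2].astype(np.float32)))
to(453.5,231,180,-1.2)
E
```

```text
head top z [116.22447569 117.22195037] ((548.5404052734375, 27.70786476135254), 11.925200462341309)
shift [ 0.1993 -0.1001  0.011 ] turn [ 0.001 -0.    -0.001] | at [549.2  29.6 191.1] [ 3.141 -0.     1.549] t 8.07 F [-0.6 -0.1 -0.2] op 0.938 gf 0.0 q [ 0.05  0.3   1.85 -0.    0.99  0.07]
```

View pics/w3.png

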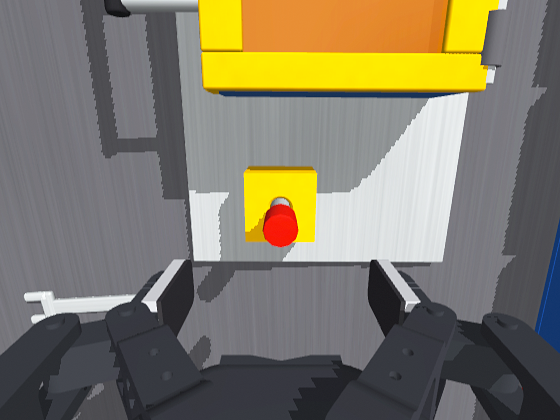

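Pin standing in the bore, red head at (281,226), head top z 117 as expected (27+90). Now over to the handle.

In the tool's units: 0.184 m / 0.8 = 0.23, 0.17 m / 0.8 = 0.2125.

Call:
move_arm(
  motion=[
    [0, 0, 0, 0.0563, -0.0275, 0, 0.0854],
    [0, 0, 0, 0.1125, -0.0563, 0, 0.0854],
    [0, 0, 0, 0.1688, -0.085, 0, 0.0854],
    [0, 0, 0, 0.2125, -0.1125, 0, 0.0854],
    [0, 0, 0, 0.23, -0.125, 0.0188, 0.0854],
    [0, 0, 0, 0.23, -0.125, 0.025, 0.0854],
    [0, 0, 0, 0.23, -0.125, 0.025, 0.0854],
  ],
)

```text
clock: 8.95
eef_pos: [453.1, 214.7, 169.8]
tcp_rot: [-3.14, 0.001, 1.548]
contact_force: [0.4, 0.2, -0.4]
opening: 1.002
grasp_force: 0.0
```

```bash
python3 - <<'E'
from h import *
n='wrist'; c=camera_params(n); im,d=grab_frame(n); save('w4',im); P=cloud(c,d); hsv=cv2.cvtColor(im,cv2.COLOR_RGB2HSV); H,S,V=cv2.split(hsv)
m=(V<90)&(abs(P[...,2]-99)<9)&(abs(P[...,0]-453)<40)&(abs(P[...,1]-231)<100)
q=P[m]; print(len(q)); r=cv2.minAreaRect(q[:,:2].astype(np.float32)); print('handle',r,np.percentile(q[:,2],95),np.percentile(q[:,2],95),q.min(0),q.max(0))
q=P[(H>18)&(H<30)&(S>150)&(abs(P[...,2]-102)<8)&(P[...,1]>100)]; print('guard',cv2.minAreaRect(q[:,:2].astype(np.float32)))
to(453.5,221,97,-1.2)
E
```

```text
4331
handle ((454.2685241699219, 229.5948486328125), (133.8909149169922, 13.468338012695312), 88.36224365234375) 102.253835489912 102.253835489912 [445.76974675 162.74785719  94.26872372] [462.33977809 296.5393199  103.66078843]
guard ((576.2197265625, 226.142578125), (219.73687744140625, 147.47706604003906), 88.9228286743164)
shift [ 0.0064 -0.0001  0.0733] turn [-0.001  0.001 -0.002] | at [453.5 214.7 170.3] [-3.141e+00  1.000e-03  1.548e+00] t 9.0 F [0.4 0.3 0.2] op 0.999 gf 0.0 q [ 0.44  0.26  1.97 -0.    0.91  0.46]
```

View pics/w4.png

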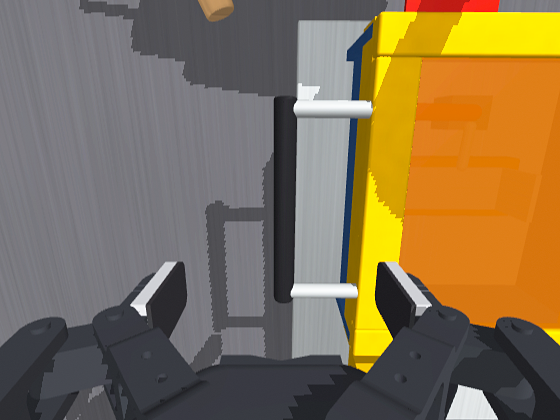

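The bar spans rows 97–302 at column 284, with its middle at (454,230), top z 102 and size 134×13.5, all as specified. I'll narrow the fingers to clear the guard edge and descend.

In the tool's units: 0.073 m / 0.8 = 0.0913, 0.011 m / 0.8 = 0.0138.

Call:
move_arm(
  motion=[
    [0, 0, 0, 0.0075, 0.0013, 0, 0.04],
    [0, 0, 0, 0.0138, 0.0013, 0.0188, 0.04],
    [0, 0, 0, 0.0138, 0.0013, 0.0188, 0.04],
    [0, 0, 0, 0.0138, 0.0013, 0.0438, 0.04],
    [0, 0, 0, 0.0138, 0.0013, 0.0688, 0.04],
    [0, 0, 0, 0.0138, 0.0013, 0.0913, 0.04],
    [0, 0, 0, 0.0138, 0.0013, 0.0913, 0.04],
    [0, 0, 0, 0.0138, 0.0013, 0.0913, 0.01],
  ],
)

```text
clock: 10.0
eef_pos: [454.6, 226.8, 98.4]
tcp_rot: [3.141, -0.0, 1.549]
contact_force: [0.6, 0.4, -1.1]
opening: 0.266
grasp_force: 0.0
```

Call:
move_arm(
  motion=[
    [0, 0, 0, 0, 0, 0, 0.006],
    [0, 0, 0, 0, 0, 0, 0.006],
    [0, 0, 0, 0, 0, 0, 0.006],
    [0, 0, 0, 0, 0, 0, 0.006],
  ],
  grip_force=40,
)

```text
clock: 10.5
eef_pos: [455.4, 226.9, 98.6]
tcp_rot: [3.139, -0.001, 1.549]
contact_force: [4.0, -1.7, 2.0]
opening: 0.147
grasp_force: 39.1
```

```bash
python3 - <<'E'
from h import *
to(454,225,96,-1.5)
s=sensors.sense(); hx=s['eef_pos'][0]+230
for A in range(0,62,5):
    a=np.radians(A); print(A, 'dx',(230*(1-np.cos(a))).round(1),'dz',(230*np.sin(a)).round(1))
E
```

```text
shift [-0.0019 -0.0013  0.0026] turn [ 0.002 -0.001  0.004] | at [455.4 226.9  98.6] [ 3.139e+00 -1.000e-03  1.549e+00] t 10.5 F [ 4.  -1.7  2. ] op 0.147 gf 39.144723415374756 q [ 0.46  0.38  2.   -0.    0.76  0.48]
0 dx 0.0 dz 0.0
5 dx 0.9 dz 20.0
10 dx 3.5 dz 39.9
15 dx 7.8 dz 59.5
20 dx 13.9 dz 78.7
25 dx 21.5 dz 97.2
30 dx 30.8 dz 115.0
35 dx 41.6 dz 131.9
40 dx 53.8 dz 147.8
45 dx 67.4 dz 162.6
50 dx 82.2 dz 176.2
55 dx 98.1 dz 188.4
60 dx 115.0 dz 199.2
```

In the tool's units: -0.115 m / 0.8 = -0.1438, -0.106 m / 0.8 = -0.1325.

Call:
move_arm(
  motion=[
    [0, 0, 0, 0, 0.0006, -0.0125, 0.006],
    [0, 0, 0, 0, 0.0025, -0.0375, 0.006],
    [0, 0, 0, 0, 0.0069, -0.0625, 0.006],
    [0, 0, 0, 0, 0.0131, -0.0863, 0.006],
    [0, 0, 0, 0, 0.0219, -0.11, 0.006],
    [0, 0, 0, 0, 0.0325, -0.1325, 0.006],
    [0, 0, 0, 0, 0.0385, -0.1438, 0.006],
    [0, 0, 0, 0, 0.0385, -0.1438, 0.006],
  ],
)

```text
clock: 11.5
eef_pos: [483.4, 226.0, 212.6]
tcp_rot: [-3.138, 0.0, 1.548]
contact_force: [-4.7, 2.9, -2.5]
opening: 0.146
grasp_force: 39.3
```

In the tool's units: -0.0842 m / 0.8 = -0.1053, -0.0734 m / 0.8 = -0.0918.

Call:
move_arm(
  motion=[
    [0, 0, 0, 0, 0.0135, -0.0211, 0.006],
    [0, 0, 0, 0, 0.0288, -0.041, 0.006],
    [0, 0, 0, 0, 0.0458, -0.0595, 0.006],
    [0, 0, 0, 0, 0.0643, -0.0765, 0.006],
    [0, 0, 0, 0, 0.0841, -0.0918, 0.006],
    [0, 0, 0, 0, 0.1053, -0.1053, 0.006],
    [0, 0, 0, 0, 0.1053, -0.1053, 0.006],
    [0, 0, 0, 0, 0.1053, -0.1053, 0.006],
  ],
)

```text
clock: 12.5
eef_pos: [566.1, 223.9, 300.1]
tcp_rot: [-3.136, 0.0, 1.549]
contact_force: [-22.3, -4.5, 29.8]
opening: 0.145
grasp_force: 43.1
```

Call:
move_arm(
  motion=[
    [0, 0, 0, 0, 0, 0, 0.006],
    [0, 0, 0, 0, 0, 0, 0.006],
    [0, 0, 0, 0, 0, 0, 0.006],
    [0, 0, 0, 0, 0, 0, 0.006],
  ],
)

```text
clock: 13.0
eef_pos: [565.9, 223.9, 300.0]
tcp_rot: [-3.136, 0.001, 1.549]
contact_force: [-22.2, -4.0, 30.2]
opening: 0.146
grasp_force: 43.0
```

```bash
python3 - <<'E'
from h import *
fr=[]
for n in ['top','side']:
    im,d=grab_frame(n); c=camera_params(n); fr.append(im); P=cloud(c,d)
    hsv=cv2.cvtColor(im,cv2.COLOR_RGB2HSV); H,S,V=cv2.split(hsv); red=((H<5)|(H>174))&(S>150)
    q=P[red&(abs(P[...,0]-548)<30)&(abs(P[...,1]-28)<30)]
    if len(q): print(n,'pin',q.mean(0).round(1),np.percentile(q[:,2],95))
    q=P[(H>18)&(H<30)&(S>120)&(P[...,2]>105)&(P[...,0]<720)&(P[...,1]>90)&(P[...,1]<345)&(P[...,0]>480)]
    if len(q): print(n,'guard slope deg',np.degrees(np.arctan2(q[:,2]-96,684-q[:,0]))[q[:,2]>200].mean())
    q=P[red&(P[...,1]>320)&(P[...,1]<380)&(P[...,0]<720)]; print('pointer',q.mean(0) if len(q) else None)
to(568,226,298,-1.2)
save('end',np.hstack([cv2.resize(fr[0][130:280,120:320],(480,360)),cv2.resize(fr[1][90:250,190:330],(315,360))]))
E
```

```text
top pin [547.6  29.1 115.7] 119.52970870203396
top guard slope deg 57.443460991911664
pointer None
side pin [544.8  23.4 107.8] 118.40657123476043
side guard slope deg 54.98619640816388
pointer [564.60326837 326.0157969   43.02543039]
shift [0.0022 0.0021 0.0019] turn [-0.006  0.001 -0.001] | at [565.9 223.9 299.9] [-3.136e+00  1.000e-03  1.549e+00] t 13.1 F [-23.   -5.6  30. ] op 0.145 gf 43.02670240402222 q [0.37 0.29 1.61 0.   1.25 0.39]
```

View pics/end.png

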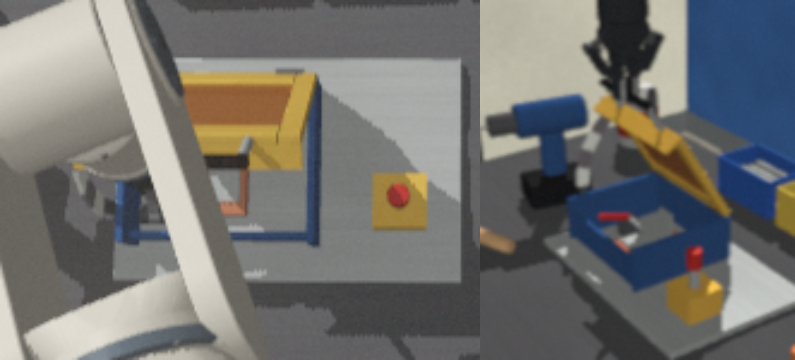

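Guard open with the bar in the fingers at about 58–60°, and the pin still upright in the block. A radial push of about 37 N towards the hinge remains, so I'll back off a little outward to relieve it.

In the tool's units: -0.0015 m / 0.8 = -0.0019, -0.001 m / 0.8 = -0.0013.

Call:
move_arm(
  motion=[
    [0, 0, 0, 0, -0.0013, -0.0019, 0.006],
    [0, 0, 0, 0, -0.0013, -0.0019, 0.006],
    [0, 0, 0, 0, -0.0013, -0.0019, 0.006],
    [0, 0, 0, 0, -0.0013, -0.0019, 0.006],
    [0, 0, 0, 0, -0.0013, -0.0019, 0.006],
    [0, 0, 0, 0, -0.0013, -0.0019, 0.006],
  ],
)

```text
clock: 13.85
eef_pos: [565.7, 223.9, 300.0]
tcp_rot: [-3.137, 0.001, 1.549]
contact_force: [-15.3, -3.2, 17.7]
opening: 0.138
grasp_force: 41.7
```

In the tool's units: -0.0015 m / 0.8 = -0.0019, -0.001 m / 0.8 = -0.0013.

Call:
move_arm(
  motion=[
    [0, 0, 0, 0, -0.0013, -0.0019, 0.006],
    [0, 0, 0, 0, -0.0013, -0.0019, 0.006],
    [0, 0, 0, 0, -0.0013, -0.0019, 0.006],
    [0, 0, 0, 0, -0.0013, -0.0019, 0.006],
    [0, 0, 0, 0, -0.0013, -0.0019, 0.006],
    [0, 0, 0, 0, -0.0013, -0.0019, 0.006],
  ],
)

```text
clock: 14.6
eef_pos: [565.6, 223.9, 300.1]
tcp_rot: [-3.138, 0.001, 1.549]
contact_force: [-7.1, -2.2, 6.2]
opening: 0.145
grasp_force: 40.6
```

```bash
python3 -c "
from h import *
to(566,224,300,-1.2); print(order.sign_off())"
```

```text
shift [0.0001 0.0004 0.0001] turn [-0.004  0.001 -0.001] | at [565.6 223.9 300.1] [-3.138e+00  1.000e-03  1.549e+00] t 14.6 F [-7.1 -2.2  6.2] op 0.145 gf 40.59148728847504 q [0.37 0.29 1.61 0.   1.25 0.4 ]
the job is handed in; nothing more can be done
None
```

I handed the job in at 14.6 s: the red-headed pin is fully home in the block's bore and released, and the gripper is holding the spark guard open by its handle at about 60° (worked out from the handle's position; I never got a clear view of the pointer). The hand-in gave no verdict.

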